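Fetch the pot from behind the bottle and the can and nest it

ROBOT

A 6-joint arm with a two-finger parallel gripper is mounted at the origin on a cart in front of the work surface, level with it; the furniture and walls round the work are solid. World frame = base frame: x ahead of the robot, y to its left, z up, the work surface at z = 0. Lengths are in m, angles in rad, forces in N, time in s.
With the tool pointing down it reaches from about 0.425 to 0.95 m from the base axis. Payload 3.5 kg.
Tool frame: the origin (TCP) lies at the very end of the fingers, on their centre line; the grasp point (between the pads) lies 19 mm behind it; z points along the fingers, y is the line along which they close (so a half turn about z gives the same grasp; the last joint's range is limited). The gripper opens to 85 mm and grips with 20 to 120 N. Pads are 22 mm wide; open, the fingers measure 114 mm over their backs; the gripper's body (76 mm by 85 mm) begins 54 mm behind the grasp point. The pads swing forward as they close: fully open they stand 13 mm farther back than shut.
Start: joints at [1.049, 0.286, 1.577, -0, 1.279, -0.15], TCP at [0.245, 0.629, 0.231] pointing down, gripper open.
Joint ranges: [-2.77, 2.77], [-0.9, 2.22], [0.21, 2.48], [-1.53, 4.67], [0.24, 2.81], [-2.84, 2.84]. Speed limits (rad/s): [2.79, 2.79, 3.14, 3.14, 3.14, 3.14].

INTERFACE

Orientations are given as a unit quaternion [x, y, z, w].
In Python, from plant import ctrl gives the robot as it stands.
- The arm moves only by the tool carry_out, never from a script. Its argument "deltas" is one flat list of numbers, 6 for each row, row after row: the shift along the tool's x, y, z in m, then the turn, a rotation vector about the tool's x, y, z in rad. A call has 1 to 5 rows; each row is the pose to reach, as a shift and turn from the pose commanded when the call began, along the tool's axes at that moment; what a row does not reach only later rows make up. A row lasts 1/8 s, in which the tool goes at most 62.5 mm and 10.7 degrees, less where a joint would pass 70% of its speed; a pose out of reach is approached as far as the arm can. A call with a gripper value outside its range is refused whole. "grip" is the opening in per cent of the stroke, from 0 (shut) to 100 (fully open), set as the call begins (left out, the last holds). The fingers move at their own pace and stop on an object; "grip_force" is the grip in N (left out, the last holds). Time passes only in rows, so rows that repeat a pose let the fingers close. It gives the time, the measured TCP pose, the force, the opening and the grip force at its end, in the units of the state.
- ctrl.get_state(): the state, without advancing time (a new reading comes with each control period).
- ctrl.read_camera(name): name is "scene" or "top" or "wrist"; returns (picture, depth): 400x640x3 uint8, red, green, blue; 400x640 float32, m along the optical axis (not along the pixel's ray), 0 where there is no reading.
- ctrl.camera_model(name): a dict with "intrinsics" (3x3 intrinsics, pixels), "extrinsics" (4x4, takes a point from world to camera coordinates); the wrist camera has in their place "hand_eye" (4x4, takes a point from camera to tool coordinates, whose origin is the TCP and whose axes are the flange's). Camera axes: x right, y down, z forward; pixel columns grow to the right and rows downward; lengths in m; the calibration is good to about 2 mm. The wrist camera is an equidistant fisheye: a pixel r from the principal point sees the ray r / f radians off the axis. A picture is of the moment at which its call begins: read the wrist's pose just before it. camera_model takes no time and is no camera call.
- ctrl.sign_off(): hands the job in; it is judged then, once.
Trained networks look in the newest picture that a camera, given by its name, has taken for a name from the list of things; names that differ only in an ending like _2 or _b are one class to them, and where a whole thing is asked for, a point or a joint stands for the part that bears it (a point fixed in the world has none). Each returns a list of dicts, best first, with "score" (0 to 1); they miss things now and then, are a little off and sometimes report something else, mostly with a low value. They report only what shows in the picture. A call takes as long as a camera call. They do not tell look-alikes from the thing itself.
- ctrl.find_in(camera, query): "uv" ([column, row] in pixels, amid what is visible of it).
The state is a dict: "time": time; "qpos": joint angles; "dq": joint speeds; "joint_efforts": joint torques, N m; "eef_pos": TCP position; "tcp_rot": TCP orientation; "contact_force": force on the tool from outside, world axes, zero at the start; "wrist_torque": the same for the moment, N m; "opening": opening from 0.0 (shut) to 1.0 (fully open); "finger_force": force on a finger pad.
Only numpy, scipy, OpenCV 4.12 (cv2) and the standard library are available. Lean on these libraries where they do the work, as an engineer would, in place of code of your own. Each camera call takes 0.05 s, during which the arm holds its last target. There are 200 camera calls.

TASK

Take the tall bottle and the tall can that stand in front of the grey metal pot in the three-sided plywood caddy and stand both upright in the flat wooden tray. Then lift the pot out and nest it, with a light push at most, into the other grey pot of the same size, where that stands, until its collar sits level on the other's rim; do not use the small pot. Finally put the bottle and the can each back upright in the caddy on the very ring where it stood; do not disturb the small pot or the yellow tape measure.

Things in the scene. Friction and masses are not known exactly. Their poses are not given: they have to be found in the camera images.
- caddy: fixed plywood caddy, 150 mm (x) by 166 mm (y), open to its own -x side. Origin at the centre of its underside. Floor 10 mm thick (top at z = 10 mm); side walls 8 mm thick, to 42 mm height; back wall (own +x) 8 mm thick, to 70 mm height. Two dark rings on the floor, centred at own x = -35 mm, y = +36 and -36 mm, show where bottle and can stand (each within 3 mm of its ring's centre); the pot stands behind, about own x = +27 mm, y = 0.
- side_tray: fixed, flat, empty brown wooden tray, 200 mm (own x) by 120 mm (own y), rim 18 mm high, walls 6 mm thick, floor top 10 mm above the table. Origin at the centre of its underside. Room for bottle and can one behind the other along its x.
- flask_mid (a point): loose pale grey-white bottle with sloping shoulders with a narrow black screw cap, 54 mm in diameter, 165 mm tall, about 0.3 kg. Point on its axis half-way up (82.5 mm above its foot); z up its axis. Body straight to about 105 mm above the foot, neck 23 mm thick from 127 mm, cap 26 mm thick from 149 to 165 mm: grip it by the cap.
- can_mid (a point): loose round steel-grey can with a flat top, 54 mm in diameter over nearly its whole height, 150 mm tall, about 0.3 kg. Point on its axis half-way up (75 mm above its foot); z up its axis. It can be gripped round the body just under its top.
- pot_mid (a point): the loose pot to fetch, standing in the caddy: thin grey metal, tapered from outer radius 19 mm at the foot to 28 mm at 49 mm height, then a straight collar of outer radius 33 mm from 52 mm up to the rim at 74 mm; wall 2.5 mm; 0.12 kg. Point on its axis half-way up (37 mm above its foot). Nested it stands 24 mm higher than its mate: only the collar stays free to hold.
- mate_mid (a point): the mate: the loose pot to nest into, alone on the table, of the same size: thin grey metal, tapered from outer radius 19 mm at the foot to 28 mm at 49 mm height, then a straight collar of outer radius 33 mm from 52 mm up to the rim at 74 mm; wall 2.5 mm (mouth radius 30.5 mm); 0.2 kg. Point on its axis half-way up (37 mm above its foot).
- small_pot_mid (a point): a loose smaller pot of the same kind, 40 mm across, 44 mm tall, too small to take the pot; leave it alone. Point on its axis half-way up (22 mm above its foot).
- tape_mid (a point): a loose yellow tape measure, 66x76x34 mm, lying on the table; leave it alone. Point in its middle, 17 mm above its foot.
Mind the look-alikes: they are no part of the job. What is shaped like the part that bears flask_mid but blue or purple is not meant. Leave any pink or purple look-alike of the part that bears pot_mid alone.

How it is judged:
By the outcome, as a careful person would: the job done as asked, in the order asked, and still so for the second after the job is handed in, with the robot touching nothing.
It also fails if it takes over 131 s, if anything falls off the work surface, if the arm or the gripper's body presses on something with over 40 N, if the wrist force passes 120 N, or if a joint passes its speed limit or range.

## Working session

There is one attempt and no reset: what is moved stays moved. The work goes in short steps, Python scripts to look and compute and a tool call to move; the robot and the scene stay as the last step left them, time stands still between calls to the robot, and variables do not carry over. Pictures are saved under pics/ and viewed, at most 14 in all, crops included, and the job is handed in when it is done.

Besides the shell and the picture viewer there is one more tool, called by a JSON object that holds its "api" and its "payload", one argument or row to a line. carry_out: Moves the arm, as the interface text tells. Its arguments: {"type":"object","properties":{"deltas":{"type":"array"},"grip":{"type":"number"},"grip_force":{"type":"number"}},"required":["deltas"]}

```bash
mkdir -p pics
cat > h.py <<'E'
import numpy as np, cv2
from scipy.spatial.transform import Rotation as R
from plant import ctrl
def cloud(name):
    rgb,d=ctrl.read_camera(name); m=ctrl.camera_model(name)
    K=np.array(m["intrinsics"]);E=np.array(m["extrinsics"])
    v,u=np.mgrid[:d.shape[0],:d.shape[1]]
    P=np.stack([(u-K[0,2])/K[0,0]*d,(v-K[1,2])/K[1,1]*d,d],-1)
    W=(P-E[:3,3])@E[:3,:3]
    W[d<=0]=np.nan
    return rgb,d,W
def save(n,rgb): cv2.imwrite(f"pics/{n}.png",cv2.cvtColor(rgb,cv2.COLOR_RGB2BGR))
def st():
    s=ctrl.get_state(); print("t",round(s["time"],2),"p",np.round(s["eef_pos"],4),"q",np.round(s["tcp_rot"],4),"F",np.round(s["contact_force"],1),"open",np.round(s["opening"],3),"ff",np.round(s["finger_force"],1),"j",np.round(s["qpos"],2)); return s
E
python3 - <<'E'
from h import *
s=st(); print(np.round(R.from_quat(s["tcp_rot"]).as_matrix(),3))
for c in ["top","scene"]:
    rgb,d,W=cloud(c); save(c,rgb); np.save(c+".npy",W)
    for q in ["caddy","side_tray","flask_mid","can_mid","pot_mid","mate_mid","small_pot_mid","tape_mid"]:
        for f in ctrl.find_in(c,q)[:3]:
            u,v=map(int,np.round(f["uv"])); print(c,q,round(f["score"],2),u,v,np.round(W[v,u],3))
E
```

```text
t 0.0 p [0.2449 0.6283 0.2299] q [ 1.848e-01  9.828e-01 -1.100e-03 -4.000e-04] F [-0.9  0.4  0.5] open 1.001 ff 0.0 j [ 1.05  0.29  1.58  0.    1.28 -0.15]
[[-0.932  0.363 -0.001]
 [ 0.363  0.932 -0.002]
 [ 0.    -0.002 -1.   ]]
top flask_mid 0.93 338 265 [ 0.4   -0.092  0.165]
top flask_mid 0.83 355 221 [ 0.496 -0.13   0.175]
top flask_mid 0.67 335 144 [ 0.688 -0.089  0.116]
top can_mid 0.68 385 215 [ 0.51  -0.198  0.162]
top pot_mid 0.92 363 195 [ 0.578 -0.164  0.015]
top pot_mid 0.79 450 178 [ 0.62  -0.391  0.025]
top pot_mid 0.71 402 143 [ 0.718 -0.27   0.017]
top mate_mid 0.98 295 242 [0.457 0.015 0.002]
top small_pot_mid 0.67 288 174 [0.636 0.034 0.013]
top tape_mid 0.94 284 126 [0.762 0.043 0.034]
scene caddy 0.83 336 213 [ 0.563 -0.122  0.013]
scene caddy 0.63 371 162 [ 0.504 -0.189  0.153]
scene side_tray 0.85 261 327 [0.575 0.232 0.011]
scene flask_mid 0.9 363 195 [ 0.493 -0.112  0.114]
scene flask_mid 0.68 280 188 [ 0.693 -0.067  0.097]
scene flask_mid 0.57 399 226 [ 0.391 -0.072  0.093]
scene can_mid 0.74 369 163 [ 0.507 -0.185  0.153]
scene pot_mid 0.95 354 145 [ 0.603 -0.345  0.074]
scene pot_mid 0.89 339 188 [ 0.58  -0.181  0.047]
scene pot_mid 0.58 316 159 [ 0.678 -0.243  0.069]
scene mate_mid 0.71 360 253 [ 0.457 -0.016  0.025]
scene small_pot_mid 0.85 283 237 [0.647 0.012 0.017]
scene tape_mid 0.63 236 233 [0.748 0.061 0.034]
```

View pics/top.png

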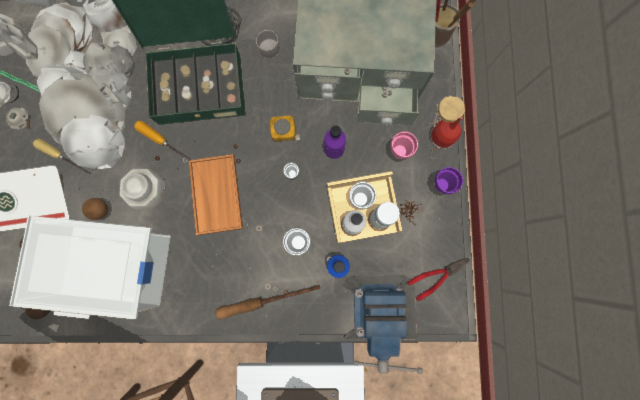

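View pics/scene.png

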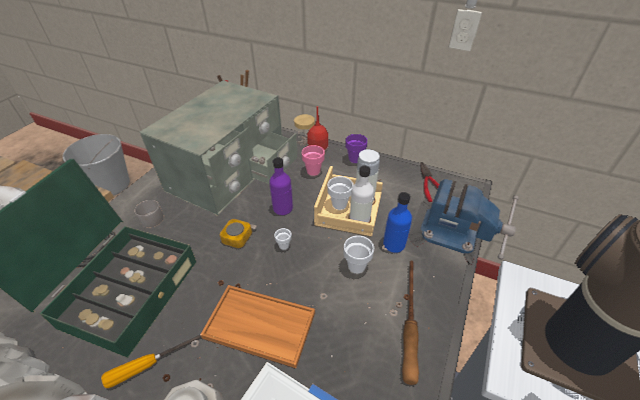

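The top view shows the caddy near (365,207), with bottle (353,222), can (385,215) and pot (361,194). The mate is at (296,241) and the tray at (216,194). A blue bottle stands at (338,265), close to the caddy. Next I'll get metric fits.

```bash
cat > fit.py <<'E'
from h import *
from scipy.optimize import least_squares
def circ(P,r=None):
    c0=P.mean(0)
    f=lambda p: np.hypot(P[:,0]-p[0],P[:,1]-p[1])-(p[2] if r is None else r)
    s=least_squares(f,[*c0,0.03] if r is None else c0,loss="soft_l1",f_scale=0.002); return s.x, np.std(f(s.x))
E
python3 - <<'E'
from fit import *
Wt=np.load("top.npy");Ws=np.load("scene.npy")
A={"top":Wt,"scene":Ws}
def sel(c,x,y,rad,z0,z1):
    W=A[c].reshape(-1,3); W=W[~np.isnan(W[:,0])]
    return W[(np.hypot(W[:,0]-x,W[:,1]-y)<rad)&(W[:,2]>z0)&(W[:,2]<z1)]
for c in A:
    for n,x,y,rad,z0,z1 in [("cap",.5,-.13,.035,.152,.19),("flaskbody",.5,-.13,.04,.03,.1),("cantop",.51,-.2,.045,.142,.17),("canbody",.51,-.2,.045,.03,.13),("potcollar",.575,-.16,.05,.055,.09),("matecollar",.457,0.01,.05,.055,.09),("matebody",.457,0.01,.05,.01,.09),("bluecap",.4,-.09,.03,.152,.19),("smallpot",.64,.02,.04,.03,.06)]:
        P=sel(c,x,y,rad,z0,z1)
        if len(P)<6: print(c,n,len(P));continue
        r,e=circ(P[:,:2]); print(c,n,len(P),"mean",np.round(P.mean(0),4),"zmax",round(P[:,2].max(),4),"fit",np.round(r,4),round(e,4))
import cv2
for c in A:
    W=A[c].reshape(-1,3); W=W[~np.isnan(W[:,0])]
    P=W[(abs(W[:,0]-.58)<.15)&(abs(W[:,1]-.21)<.11)&(W[:,2]>.006)&(W[:,2]<.025)]
    if len(P): print(c,"tray",len(P),cv2.minAreaRect(P[:,:2].astype(np.float32)))
    P=W[(abs(W[:,0]-.55)<.12)&(abs(W[:,1]+.16)<.12)&(W[:,2]>.006)&(W[:,2]<.05)]
    print(c,"caddy",len(P),cv2.minAreaRect(P[:,:2].astype(np.float32)))
    P=W[(abs(W[:,0]-.55)<.12)&(abs(W[:,1]+.16)<.12)&(W[:,2]>.064)&(W[:,2]<.074)]
    print("back?",np.round(P[:,:2].min(0),3),np.round(P[:,:2].max(0),3))
rgb=cv2.imread("pics/top.png")[150:280,270:430]; cv2.imwrite("pics/tc.png",cv2.resize(rgb,None,fx=4.5,fy=4.5,interpolation=cv2.INTER_CUBIC))
E
```

```text
top cap 110 mean [ 0.501  -0.1332  0.1748] zmax 0.1798 fit [ 0.5011 -0.1333  0.0091] 0.003
top flaskbody 74 mean [ 0.4874 -0.1116  0.0631] zmax 0.0998 fit [ 0.5298 -0.142   0.0553] 0.0057
top cantop 445 mean [ 0.5141 -0.2032  0.1588] zmax 0.1643 fit [ 0.514  -0.2031  0.0188] 0.0062
top canbody 146 mean [ 0.5067 -0.1841  0.0871] zmax 0.1289 fit [ 0.5262 -0.2143  0.0402] 0.0057
top potcollar 397 mean [ 0.583 -0.157  0.07 ] zmax 0.0889 fit [ 0.5703 -0.1547  0.0311] 0.0081
top matecollar 124 mean [0.4581 0.0093 0.0706] zmax 0.0783 fit [0.4563 0.0066 0.0313] 0.0011
top matebody 424 mean [0.4582 0.01   0.0491] zmax 0.0783 fit [0.4562 0.0066 0.0268] 0.0042
top bluecap 105 mean [ 0.3968 -0.0936  0.1656] zmax 0.1697 fit [ 0.3969 -0.0936  0.0087] 0.003
top smallpot 95 mean [0.6414 0.0242 0.0398] zmax 0.0488 fit [0.6392 0.0232 0.0178] 0.0013
scene cap 131 mean [ 0.5016 -0.1295  0.1689] zmax 0.1769 fit [ 0.5024 -0.1323  0.0097] 0.0025
scene flaskbody 460 mean [ 0.4964 -0.1128  0.0658] zmax 0.0999 fit [ 0.5029 -0.1338  0.0268] 0.0036
scene cantop 315 mean [ 0.5146 -0.1989  0.1563] zmax 0.1628 fit
[... 471 characters left out ...]
ax 0.1669 fit [ 0.3977 -0.0925  0.0097] 0.0027
scene smallpot 156 mean [0.6411 0.0232 0.0385] zmax 0.0471 fit [0.6404 0.0242 0.0181] 0.0012
top tray 3534 ((0.5840148329734802, 0.21226224303245544), (0.26907557249069214, 0.20013929903507233), 3.518319606781006)
top caddy 2488 ((0.5533406734466553, -0.16094298660755157), (0.220119908452034, 0.23821769654750824), 2.411498785018921)
back? [ 0.476 -0.276] [ 0.669 -0.069]
scene tray 5831 ((0.5963436961174011, 0.22518090903759003), (0.2283773273229599, 0.15103748440742493), 10.62876033782959)
scene caddy 1765 ((0.5424215793609619, -0.1633361130952835), (0.14886575937271118, 0.17039617896080017), 9.44489860534668)
back? [ 0.475 -0.271] [ 0.67 -0.07]
```

View pics/tc.png

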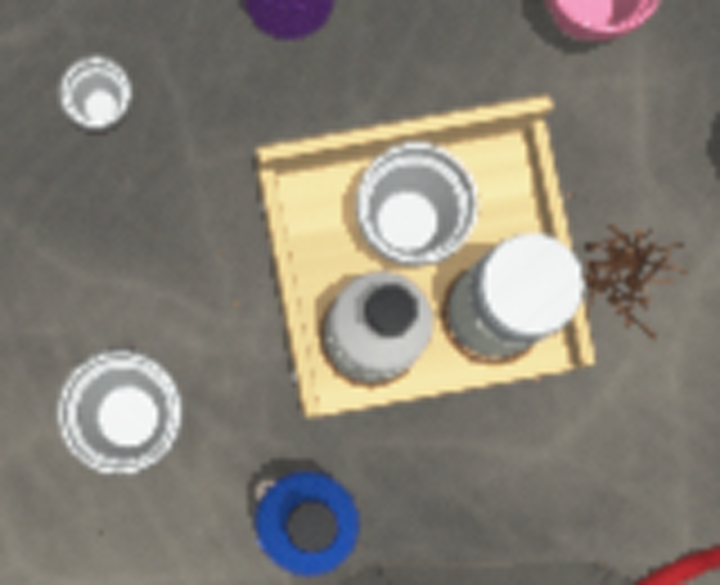

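The crop confirms the caddy is yawed about +10° (+x up and slightly left in the picture), with the bottle on the +y ring and the can on the -y ring. I'll fit the tray and work out the first move.

```bash
cat >> h.py <<'E'
def goal(p,yaw=None,n=1,s=None):
    """tool-frame delta to world p with tool y axis at world angle yaw (deg, mod 180 nearest), pointing down"""
    s=s or st(); Rt=R.from_quat(s["tcp_rot"]); p0=np.array(s["eef_pos"])
    ty=Rt.as_matrix()[:,1]; cur=np.degrees(np.arctan2(ty[1],ty[0]))
    if yaw is None: yaw=cur
    a=np.radians(yaw); y=np.array([np.cos(a),np.sin(a),0]); z=np.array([0,0,-1.]); x=np.cross(y,z)
    Rg=R.from_matrix(np.stack([x,y,z],1))
    dp=Rt.inv().apply(np.array(p)-p0); rv=(Rt.inv()*Rg).as_rotvec()
    print("curyaw",round(cur,1),"dp",np.round(dp,4),"rv",np.round(rv,4),"| len",round(np.linalg.norm(dp),3))
    return dp,rv
E
python3 - <<'E'
from h import *
for c in ["top","scene"]:
    W=np.load(c+".npy"); img=cv2.cvtColor(cv2.imread(f"pics/{c}.png"),cv2.COLOR_BGR2HSV)
    m=(img[...,1]>120)&(img[...,0]<20)&(abs(W[...,0]-.6)<.14)&(abs(W[...,1]-.22)<.09)&(W[...,2]>.004)&(W[...,2]<.024)
    P=W[m][:,:2]; print(c,len(P),P.mean(0),cv2.minAreaRect(P.astype(np.float32)))
W=np.load("top.npy").reshape(-1,3); 
for (x0,x1,y0,y1) in [(.3,.5,.3,.5),(.3,.5,.5,.75),(.25,.4,-.35,-.1)]:
    q=W[(W[:,0]>x0)&(W[:,0]<x1)&(W[:,1]>y0)&(W[:,1]<y1)]; print(np.nanmax(q[:,2]))
goal([.5,.30,.29],40)
E
```

```text
top 3431 [0.58358932 0.2268318 ] ((0.5852773189544678, 0.2262815237045288), (0.20224529504776, 0.12061543017625809), 7.911576271057129)
scene 5780 [0.58169576 0.22852287] ((0.5981519818305969, 0.2221430540084839), (0.22661331295967102, 0.13261295855045319), 7.787601470947266)
0.1699580622680674
0.16633602891293445
0.16696552316732205
t 0.9 p [0.2452 0.6289 0.2313] q [ 0.1848  0.9828 -0.     -0.    ] F [0.2 0.9 0.3] open 1.004 ff 0.0 j [ 1.05  0.29  1.58  0.    1.28 -0.15]
curyaw 68.7 dp [-0.3569 -0.2138 -0.0587] rv [-0.     -0.      0.5008] | len 0.42
```

{"api": "carry_out", "payload": {
  "deltas": [-0.02,-0.01,-0.05,0,0,0.05,-0.07,-0.04,-0.058,0,0,0.15,-0.12,-0.07,-0.058,0,0,0.25,-0.17,-0.1,-0.058,0,0,0.37,-0.22,-0.13,-0.058,0,0,0.5],
  "grip": 100,
  "grip_force": 60
}}

```text
time: 1.52
eef_pos: [0.4038, 0.4263, 0.2896]
tcp_rot: [0.424, 0.906, 0.0, 0.0]
contact_force: [0.6, 0.5, 0.4]
opening: 1.0
finger_force: 0.0
```

```bash
python3 -c "
from h import *
goal([.46,-.133,.28],10)"
```

```text
t 1.52 p [0.4038 0.4263 0.2896] q [4.240e-01 9.057e-01 3.000e-04 2.000e-04] F [0.6 0.5 0.4] open 1.0 ff 0.0 j [ 0.64  0.05  1.73 -0.    1.35 -0.06]
curyaw 39.8 dp [-0.4655 -0.3151  0.0094] rv [ 8.000e-04 -1.000e-04  5.206e-01] | len 0.562
```

{"api": "carry_out", "payload": {
  "deltas": [-0.045,-0.03,0,0,0,0.05,-0.095,-0.064,0,0,0,0.15,-0.145,-0.098,0,0,0,0.25,-0.195,-0.132,0,0,0,0.35,-0.245,-0.166,0,0,0,0.42]
}}

```text
time: 2.15
eef_pos: [0.4334, 0.1317, 0.2897]
tcp_rot: [0.603, 0.798, 0.0, 0.001]
contact_force: [0.6, 0.7, 0.5]
opening: 0.999
finger_force: 0.0
```

```bash
python3 -c "
from h import *
goal([.48,-.133,.28],10)"
```

```text
t 2.15 p [0.4334 0.1317 0.2897] q [6.027e-01 7.979e-01 4.000e-04 6.000e-04] F [0.6 0.7 0.5] open 0.999 ff 0.0 j [ 0.07 -0.27  2.03 -0.    1.38 -0.21]
curyaw 15.9 dp [-0.2674 -0.0275  0.0098] rv [0.0013 0.0003 0.1024] | len 0.269
```

{"api": "carry_out", "payload": {
  "deltas": [-0.05,-0.005,0,0,0,0.02,-0.105,-0.01,0,0,0,0.04,-0.16,-0.016,0,0,0,0.06,-0.215,-0.022,0.005,0,0,0.08,-0.267,-0.027,0.01,0,0,0.102]
}}

```text
time: 2.78
eef_pos: [0.4812, -0.1326, 0.2797]
tcp_rot: [0.642, 0.766, 0.0, 0.001]
contact_force: [0.8, 0.4, 0.0]
opening: 0.996
finger_force: 0.0
```

```bash
cat >> h.py <<'E'
def wrist():
    """fisheye wrist cloud in world"""
    s=ctrl.get_state(); rgb,d=ctrl.read_camera("wrist"); m=ctrl.camera_model("wrist")
    K=np.array(m["intrinsics"]);H=np.array(m["hand_eye"])
    v,u=np.mgrid[:d.shape[0],:d.shape[1]]
    a=(u-K[0,2])/K[0,0]; b=(v-K[1,2])/K[1,1]; th=np.hypot(a,b)+1e-9
    k=np.tan(np.minimum(th,1.5))/th
    P=np.stack([a*k*d,b*k*d,d],-1); P[(d<=0)|(th>1.45)]=np.nan
    T=P@H[:3,:3].T+H[:3,3]
    W=T@R.from_quat(s["tcp_rot"]).as_matrix().T+np.array(s["eef_pos"])
    return rgb,d,T,W
E
python3 - <<'E'
from h import *
from fit import circ
s=st(); rgb,d,T,W=wrist(); save("w1",rgb); np.save("w1.npy",W)
Q=W.reshape(-1,3)
for n,x,y,rad,z0,z1 in [("cap",.502,-.133,.03,.165,.185),("cantop",.515,-.203,.045,.15,.17),("pot",.5705,-.155,.045,.066,.092),("blue",.397,-.093,.03,.155,.18)]:
    P=Q[(np.hypot(Q[:,0]-x,Q[:,1]-y)<rad)&(Q[:,2]>z0)&(Q[:,2]<z1)]
    if len(P)>6: print(n,len(P),P.mean(0).round(4),P[:,:2].min(0).round(4),P[:,:2].max(0).round(4),[np.round(v,4) for v in circ(P[:,:2])])
E
```

```text
t 2.77 p [ 0.4812 -0.1326  0.2797] q [6.424e-01 7.664e-01 2.000e-04 6.000e-04] F [0.8 0.4 0. ] open 0.996 ff 0.0 j [-0.47 -0.15  1.95  0.    1.34 -0.65]
cap 724 [ 0.5005 -0.1341  0.1741] [ 0.4885 -0.1477] [ 0.5135 -0.1224] [array([ 0.5005, -0.1343,  0.0091]), np.float64(0.003)]
cantop 1949 [ 0.5138 -0.2041  0.159 ] [ 0.4889 -0.2319] [ 0.5396 -0.1808] [array([ 0.514 , -0.2045,  0.0183]), np.float64(0.0059)]
pot 1032 [ 0.5761 -0.1576  0.0763] [ 0.5351 -0.1905] [ 0.6149 -0.1247] [array([ 0.5684, -0.1568,  0.032 ]), np.float64(0.005)]
blue 690 [ 0.3974 -0.0949  0.1642] [ 0.3845 -0.108 ] [ 0.4091 -0.0827] [array([ 0.3973, -0.095 ,  0.009 ]), np.float64(0.003)]
```

View pics/w1.png

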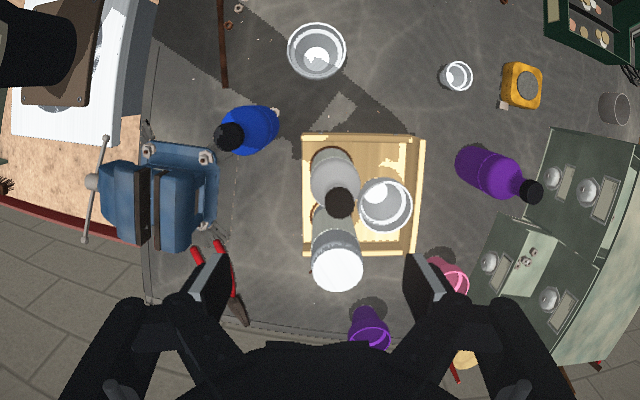

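The wrist view shows the cap at (340,202), the can top at (338,268) and the pot at (385,205). Wrist and fixed-camera positions agree to about 2 mm. Gripping the cap next.

```bash
python3 -c "
from h import *
goal([.501,-.134,.149],10)"
```

```text
t 2.83 p [ 0.4815 -0.1377  0.2786] q [ 0.644   0.765  -0.0017  0.0015] F [ 0.5 -3.9 -0.1] open 1.003 ff 0.0 j [-0.48 -0.14  1.94 -0.    1.34 -0.65]
curyaw 9.8 dp [0.0009 0.0199 0.1296] rv [-0.0008  0.0045 -0.0032] | len 0.131
```

{"api": "carry_out", "payload": {
  "deltas": [0,0.02,0,0,0,0,0,0.02,0.03,0,0,0,0,0.02,0.03,0,0,0,0,0.02,0.03,0,0,0]
}}

```text
time: 3.32
eef_pos: [0.5009, -0.127, 0.2501]
tcp_rot: [0.642, 0.767, 0.0, 0.0]
contact_force: [-0.9, 0.1, -0.1]
opening: 1.001
finger_force: 0.0
```

Run:
```python
from h import *
from fit import circ
rgb,d,T,W=wrist(); Q=W.reshape(-1,3)
for n,x,y,rad,z0,z1 in [("cap",.502,-.133,.03,.165,.185),("cantop",.515,-.203,.045,.15,.17),("pot",.5705,-.155,.045,.066,.092)]:
    P=Q[(np.hypot(Q[:,0]-x,Q[:,1]-y)<rad)&(Q[:,2]>z0)&(Q[:,2]<z1)]
    if len(P)>6: print(n,len(P),P.mean(0).round(4),(P[:,:2].min(0)/2+P[:,:2].max(0)/2).round(4))
goal([.501,-.134,.149],10)
```

```text
cap 906 [ 0.5007 -0.1337  0.174 ] [ 0.501  -0.1349]
cantop 2256 [ 0.5142 -0.2037  0.159 ] [ 0.5145 -0.2067]
pot 1247 [ 0.5758 -0.1574  0.0765] [ 0.5749 -0.1575]
t 3.38 p [ 0.5012 -0.1272  0.2507] q [6.418e-01 7.669e-01 3.000e-04 9.000e-04] F [ 0.4 -0.7  0.5] open 0.999 ff 0.0 j [-0.44 -0.08  1.94  0.    1.28 -0.62]
curyaw 10.2 dp [-0.0066 -0.0015  0.1017] rv [0.0016 0.0011 0.0027] | len 0.102
```

{"api": "carry_out", "payload": {
  "deltas": [-0.0065,-0.001,0.03,0,0,0,-0.0065,-0.001,0.06,0,0,0,-0.0065,-0.001,0.085,0,0,0,-0.0065,-0.001,0.1015,0,0,0,-0.0065,-0.001,0.1015,0,0,0]
}}

```text
time: 4.0
eef_pos: [0.5006, -0.1334, 0.1474]
tcp_rot: [0.642, 0.767, -0.0, -0.001]
contact_force: [-0.5, -0.5, 0.0]
opening: 1.0
finger_force: 0.0
```

{"api": "carry_out", "payload": {
  "deltas": [0,0,0,0,0,0,0,0,0,0,0,0,0,0,0,0,0,0,0,0,0,0,0,0,0,0,0,0,0,0],
  "grip": 0,
  "grip_force": 40
}}

```text
time: 4.62
eef_pos: [0.5013, -0.1339, 0.1486]
tcp_rot: [0.642, 0.767, 0.0, 0.001]
contact_force: [-1.1, 0.1, 3.9]
opening: 0.282
finger_force: 39.1
```

{"api": "carry_out", "payload": {
  "deltas": [0,0,0,0,0,0,0,0,0,0,0,0,0,0,0,0,0,0,0,0,0,0,0,0]
}}

```text
time: 5.12
eef_pos: [0.5013, -0.1339, 0.1486]
tcp_rot: [0.642, 0.767, 0.0, 0.001]
contact_force: [-1.1, 0.0, 5.0]
opening: 0.281
finger_force: 39.3
```

Run:
```python
from h import *
rgb,d,T,W=wrist(); save("w2",rgb); st()
```

```text
t 5.17 p [ 0.5013 -0.1339  0.1486] q [6.418e-01 7.668e-01 1.000e-04 6.000e-04] F [-0.7  0.   5.3] open 0.283 ff 39.3 j [-0.46  0.03  2.03 -0.    1.08 -0.63]
```

View pics/w2.png

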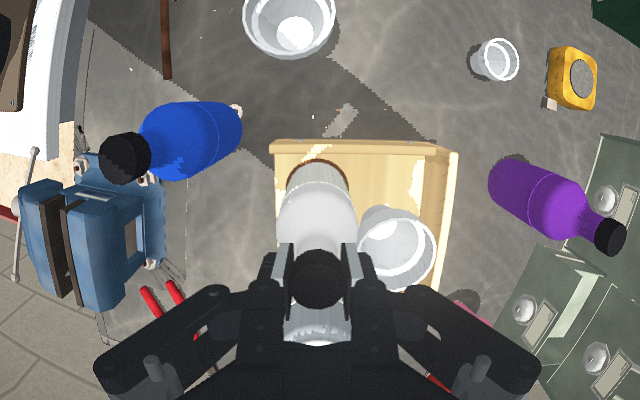

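The fingers close on the cap at (317,278); opening is 24 mm. Lifting and carrying to the tray.

{"api": "carry_out", "payload": {
  "deltas": [0,0,-0.015,0,0,0,0,0,-0.04,0,0,0,0,0,-0.075,0,0,0,0,0,-0.105,0,0,0,0,0,-0.12,0,0,0],
  "grip_force": 60
}}

```text
time: 5.8
eef_pos: [0.5011, -0.1337, 0.2691]
tcp_rot: [0.642, 0.767, 0.0, 0.001]
contact_force: [-0.3, -0.7, -4.0]
opening: 0.275
finger_force: 59.1
```

```bash
python3 -c "
from h import *
goal([.629,.232,.265],40);goal([.629,.232,.265],10)"
```

```text
t 5.8 p [ 0.5011 -0.1337  0.2691] q [6.418e-01 7.669e-01 2.000e-04 6.000e-04] F [-0.3 -0.7 -4. ] open 0.275 ff 59.1 j [-0.46 -0.09  1.92  0.    1.32 -0.63]
curyaw 10.1 dp [0.3374 0.1903 0.004 ] rv [ 0.0009  0.001  -0.5211] | len 0.387
t 5.8 p [ 0.5011 -0.1337  0.2691] q [6.418e-01 7.669e-01 2.000e-04 6.000e-04] F [-0.3 -0.7 -4. ] open 0.275 ff 59.1 j [-0.46 -0.09  1.92  0.    1.32 -0.63]
curyaw 10.1 dp [0.3374 0.1903 0.004 ] rv [0.0011 0.0007 0.0025] | len 0.387
```

{"api": "carry_out", "payload": {
  "deltas": [0.02,0.011,0,0,0,0,0.055,0.032,0,0,0,0,0.095,0.055,0,0,0,0,0.135,0.078,0,0,0,0,0.175,0.101,0,0,0,0]
}}

```text
time: 6.42
eef_pos: [0.569, 0.0578, 0.2661]
tcp_rot: [0.642, 0.767, -0.001, -0.001]
contact_force: [0.7, 0.7, -3.9]
opening: 0.276
finger_force: 59.1
```

{"api": "carry_out", "payload": {
  "deltas": [0.04,0.024,0,0,0,0,0.08,0.048,0,0,0,0,0.115,0.068,0,0,0,0,0.145,0.085,0,0,0,0,0.165,0.096,0,0,0,0]
}}

```text
time: 7.05
eef_pos: [0.6345, 0.2371, 0.2658]
tcp_rot: [0.641, 0.767, -0.001, -0.001]
contact_force: [0.8, -0.2, -3.2]
opening: 0.275
finger_force: 59.2
```

{"api": "carry_out", "payload": {
  "deltas": [0,0,0,0,0,0,0,0,0.03,0,0,0,0,0,0.06,0,0,0,0,0,0.085,0,0,0,0,0,0.1,0,0,0]
}}

```text
time: 7.68
eef_pos: [0.634, 0.2342, 0.1657]
tcp_rot: [0.642, 0.766, -0.002, -0.001]
contact_force: [-0.1, 0.1, -3.1]
opening: 0.277
finger_force: 59.2
```

Run:
```python
from h import *
rgb,d,W=cloud("scene"); save("s2",rgb[60:360,150:550]); goal([.6356,.2328,.150],10)
```

```text
t 7.72 p [0.6333 0.2342 0.1639] q [ 0.6423  0.7665 -0.0024 -0.0016] F [-0.4  0.2 -4.8] open 0.276 ff 59.2 j [ 0.2   0.35  1.63 -0.    1.17  0.03]
curyaw 10.1 dp [-0.0018  0.0021  0.0139] rv [-0.0057  0.0007  0.0013] | len 0.014
```

View pics/s2.png

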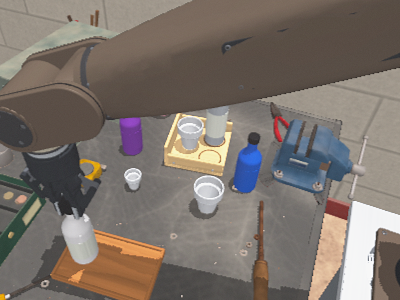

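The bottle hangs upright over the far end of the tray at (80,240). Its empty ring shows in the caddy at (208,157). Lowering it now.

{"api": "carry_out", "payload": {
  "deltas": [0,0,0.007,0,0,0,0,0,0.012,0,0,0,0,0,0.0145,0,0,0,0,0,0.0155,0,0,0,0,0,0.0155,0,0,0]
}}

```text
time: 8.35
eef_pos: [0.6351, 0.2358, 0.1526]
tcp_rot: [0.642, 0.767, 0.0, 0.0]
contact_force: [-0.1, -0.2, -3.3]
opening: 0.278
finger_force: 59.3
```

```bash
python3 -c "
from h import *
st()"
```

```text
t 8.35 p [0.6351 0.2358 0.1526] q [6.418e-01 7.669e-01 2.000e-04 1.000e-04] F [-0.1 -0.2 -3.3] open 0.278 ff 59.3 j [ 0.21  0.36  1.63 -0.    1.15  0.03]
```

{"api": "carry_out", "payload": {
  "deltas": [0,0,0.0015,0,0,0,0,0,0.0025,0,0,0,0,0,0.003,0,0,0,0,0,0.0035,0,0,0]
}}

```text
time: 8.85
eef_pos: [0.635, 0.2357, 0.1489]
tcp_rot: [0.642, 0.767, -0.0, -0.0]
contact_force: [-0.2, -0.7, -2.3]
opening: 0.277
finger_force: 59.3
```

{"api": "carry_out", "payload": {
  "deltas": [0,0,0.0006,0,0,0,0,0,0.001,0,0,0,0,0,0.001,0,0,0]
}}

```text
time: 9.22
eef_pos: [0.6353, 0.2358, 0.1488]
tcp_rot: [0.642, 0.767, 0.0, 0.0]
contact_force: [-2.0, -0.1, 1.3]
opening: 0.277
finger_force: 59.8
```

{"api": "carry_out", "payload": {
  "deltas": [0,0,0,0,0,0,0,0,0,0,0,0,0,0,0,0,0,0,0,0,0,0,0,0],
  "grip": 70
}}

```text
time: 9.72
eef_pos: [0.635, 0.2357, 0.1478]
tcp_rot: [0.642, 0.767, 0.0, 0.0]
contact_force: [0.1, -0.2, 0.4]
opening: 0.701
finger_force: 0.0
```

{"api": "carry_out", "payload": {
  "deltas": [0,0,-0.02,0,0,0,0,0,-0.06,0,0,0,0,0,-0.1,0,0,0,0,0,-0.12,0,0,0],
  "grip": 100
}}

```text
time: 10.22
eef_pos: [0.6362, 0.236, 0.2729]
tcp_rot: [0.642, 0.767, 0.003, 0.002]
contact_force: [-0.2, -0.5, 0.7]
opening: 0.998
finger_force: 0.0
```

```bash
python3 -c "
from h import *
s=st();goal([.514,-.204,.25],10,s=s);
rgb,d,W=cloud('scene'); Q=W.reshape(-1,3);P=Q[(np.hypot(Q[:,0]-.635,Q[:,1]-.235)<.03)&(Q[:,2]>.155)&(Q[:,2]<.19)];print(len(P),P.mean(0))"
```

```text
t 10.22 p [0.6362 0.236  0.2729] q [0.6418 0.7668 0.0026 0.002 ] F [-0.2 -0.5  0.7] open 0.998 ff 0.0 j [0.21 0.26 1.53 0.   1.34 0.03]
curyaw 10.1 dp [-0.4116 -0.198   0.0215] rv [ 0.0066 -0.0002  0.0025] | len 0.457
209 [0.63326777 0.23768112 0.17174336]
```

{"api": "carry_out", "payload": {
  "deltas": [-0.03,-0.015,0,0,0,0,-0.08,-0.038,0,0,0,0,-0.13,-0.062,0,0,0,0,-0.18,-0.086,0,0,0,0,-0.23,-0.11,0,0,0,0]
}}

```text
time: 10.9
eef_pos: [0.566, -0.0115, 0.2667]
tcp_rot: [0.642, 0.767, -0.0, -0.001]
contact_force: [0.6, -0.8, -0.3]
opening: 1.002
finger_force: 0.0
```

{"api": "carry_out", "payload": {
  "deltas": [-0.05,-0.024,0,0,0,0,-0.1,-0.048,0,0,0,0,-0.145,-0.07,0,0,0,0,-0.18,-0.087,0.018,0,0,0,-0.18,-0.087,0.018,0,0,0]
}}

```text
time: 11.52
eef_pos: [0.5113, -0.2041, 0.2469]
tcp_rot: [0.643, 0.766, -0.0, -0.003]
contact_force: [-0.1, 0.7, 0.3]
opening: 1.0
finger_force: 0.0
```

{"api": "carry_out", "payload": {
  "deltas": [0,0,0.005,0,0,0,0,0,0.005,0,0,0]
}}

```text
time: 11.78
eef_pos: [0.5134, -0.2014, 0.2443]
tcp_rot: [0.641, 0.767, 0.0, -0.0]
contact_force: [0.7, 0.8, -0.3]
opening: 1.0
finger_force: 0.0
```

Run:
```python
from h import *
from fit import circ
rgb,d,T,W=wrist(); Q=W.reshape(-1,3)
for n,x,y,rad,z0,z1 in [("cantop",.515,-.203,.045,.155,.17),("pot",.5705,-.155,.038,.076,.092)]:
    P=Q[(np.hypot(Q[:,0]-x,Q[:,1]-y)<rad)&(Q[:,2]>z0)&(Q[:,2]<z1)]
    if len(P)>6: print(n,len(P),P.mean(0).round(4),(P[:,:2].min(0)/2+P[:,:2].max(0)/2).round(4),circ(P[:,:2]), cv2.minEnclosingCircle(P[:,:2].astype(np.float32)))
goal([.514,-.204,.127],10)
```

```text
cantop 2982 [ 0.5147 -0.206   0.1597] [ 0.5149 -0.2068] (array([ 0.51476217, -0.20639409,  0.01738489]), np.float64(0.005860579548749721)) ((0.5149497985839844, -0.2067018449306488), 0.025150610134005547)
pot 656 [ 0.5691 -0.1584  0.0823] [ 0.5679 -0.1579] (array([ 0.5673541 , -0.15778516,  0.03130486]), np.float64(0.0008380257348427069)) ((0.5679513812065125, -0.1583217978477478), 0.0337025448679924)
t 11.82 p [ 0.5136 -0.2015  0.2448] q [ 6.412e-01  7.674e-01  1.000e-04 -1.000e-04] F [ 0.6 -0.8  0. ] open 0.999 ff 0.0 j [-0.56  0.    1.87  0.    1.27 -0.74]
curyaw 10.2 dp [-0.0026 -0.      0.1178] rv [-0.     -0.0003  0.0041] | len 0.118
```

{"api": "carry_out", "payload": {
  "deltas": [-0.0035,0,0.03,0,0,0,-0.0035,0,0.065,0,0,0,-0.0035,0,0.1,0,0,0,-0.0035,0,0.118,0,0,0,-0.0035,0,0.118,0,0,0]
}}

```text
time: 12.45
eef_pos: [0.5135, -0.2052, 0.1258]
tcp_rot: [0.641, 0.767, -0.0, -0.001]
contact_force: [0.6, -0.1, 0.3]
opening: 1.002
finger_force: 0.0
```

{"api": "carry_out", "payload": {
  "deltas": [0,0,0,0,0,0,0,0,0,0,0,0,0,0,0,0,0,0,0,0,0,0,0,0,0,0,0,0,0,0],
  "grip": 0,
  "grip_force": 40
}}

```text
time: 13.08
eef_pos: [0.5153, -0.207, 0.1292]
tcp_rot: [0.642, 0.767, 0.0, 0.002]
contact_force: [0.2, -0.2, 5.3]
opening: 0.607
finger_force: 43.0
```

{"api": "carry_out", "payload": {
  "deltas": [0,0,0,0,0,0],
  "grip_force": 60
}}

```text
time: 13.2
eef_pos: [0.5154, -0.207, 0.1293]
tcp_rot: [0.642, 0.767, 0.0, 0.002]
contact_force: [0.2, 0.4, 6.8]
opening: 0.606
finger_force: 62.4
```

Run:
```python
from h import *
st()
```

```text
t 13.2 p [ 0.5154 -0.207   0.1293] q [6.419e-01 7.668e-01 3.000e-04 2.300e-03] F [0.2 0.4 6.8] open 0.606 ff 62.4 j [-0.56  0.13  1.96  0.    1.05 -0.74]
```

{"api": "carry_out", "payload": {
  "deltas": [0,0,-0.015,0,0,0,0,0,-0.045,0,0,0,0,0,-0.08,0,0,0,0,0,-0.11,0,0,0,0,0,-0.12,0,0,0]
}}

```text
time: 13.82
eef_pos: [0.5142, -0.2062, 0.2488]
tcp_rot: [0.642, 0.767, 0.0, 0.001]
contact_force: [0.3, 0.3, -2.1]
opening: 0.601
finger_force: 63.6
```

```bash
python3 -c "
from h import *
goal([.5324,.2202,.245],10)"
```

```text
t 13.82 p [ 0.5142 -0.2062  0.2488] q [6.418e-01 7.668e-01 2.000e-04 1.300e-03] F [ 0.3  0.3 -2.1] open 0.601 ff 63.6 j [-0.56  0.    1.86 -0.    1.27 -0.74]
curyaw 10.1 dp [0.4166 0.093  0.0032] rv [0.0019 0.0017 0.0025] | len 0.427
```

{"api": "carry_out", "payload": {
  "deltas": [0.02,0.005,0,0,0,0,0.06,0.0134,0,0,0,0,0.105,0.0235,0,0,0,0,0.15,0.0335,0,0,0,0,0.195,0.0435,0,0,0,0]
}}

```text
time: 14.45
eef_pos: [0.5206, -0.0036, 0.2443]
tcp_rot: [0.642, 0.767, -0.001, -0.002]
contact_force: [1.3, 0.0, -2.4]
opening: 0.601
finger_force: 63.6
```

{"api": "carry_out", "payload": {
  "deltas": [0.045,0.01,0,0,0,0,0.09,0.02,0,0,0,0,0.135,0.03,0,0,0,0,0.175,0.039,0,0,0,0,0.205,0.046,0,0,0,0]
}}

```text
time: 15.08
eef_pos: [0.5292, 0.206, 0.2441]
tcp_rot: [0.641, 0.767, -0.002, -0.002]
contact_force: [0.4, -0.5, -1.8]
opening: 0.604
finger_force: 63.6
```

{"api": "carry_out", "payload": {
  "deltas": [0.014,0.003,0,0,0,0,0.015,0.003,0.02,0,0,0,0.015,0.003,0.05,0,0,0,0.015,0.003,0.08,0,0,0,0.015,0.003,0.1,0,0,0]
}}

```text
time: 15.7
eef_pos: [0.5301, 0.2173, 0.1432]
tcp_rot: [0.642, 0.766, -0.002, -0.001]
contact_force: [-0.5, 0.3, -1.7]
opening: 0.601
finger_force: 63.5
```

{"api": "carry_out", "payload": {
  "deltas": [0,0,0,0,0,0,0,0,0,0,0,0]
}}

```text
time: 15.95
eef_pos: [0.5327, 0.2186, 0.1478]
tcp_rot: [0.642, 0.767, 0.001, 0.001]
contact_force: [0.5, -0.4, -2.2]
opening: 0.599
finger_force: 63.6
```

```bash
python3 -c "
from h import *
goal([.5324,.2202,.1293],10)"
```

```text
t 15.95 p [0.5327 0.2186 0.1478] q [6.420e-01 7.667e-01 7.000e-04 6.000e-04] F [ 0.5 -0.4 -2.2] open 0.599 ff 63.6 j [ 0.21  0.15  1.9  -0.    1.09  0.04]
curyaw 10.1 dp [ 0.0017 -0.      0.0185] rv [0.0018 0.     0.002 ] | len 0.019
```

{"api": "carry_out", "payload": {
  "deltas": [0,0,0.008,0,0,0,0,0,0.013,0,0,0,0,0,0.016,0,0,0,0,0,0.0175,0,0,0,0,0,0.0175,0,0,0]
}}

```text
time: 16.58
eef_pos: [0.532, 0.2188, 0.1295]
tcp_rot: [0.642, 0.767, 0.0, 0.0]
contact_force: [0.7, 0.2, -2.4]
opening: 0.6
finger_force: 63.7
```

{"api": "carry_out", "payload": {
  "deltas": [0,0,0.0006,0,0,0,0,0,0.001,0,0,0,0,0,0.001,0,0,0]
}}

```text
time: 16.95
eef_pos: [0.5321, 0.219, 0.1294]
tcp_rot: [0.642, 0.767, 0.0, 0.0]
contact_force: [-2.4, 0.3, 4.4]
opening: 0.601
finger_force: 64.4
```

{"api": "carry_out", "payload": {
  "deltas": [0,0,0,0,0,0,0,0,0,0,0,0,0,0,0,0,0,0,0,0,0,0,0,0],
  "grip": 100
}}

```text
time: 17.45
eef_pos: [0.5319, 0.2187, 0.1282]
tcp_rot: [0.642, 0.767, 0.0, 0.0]
contact_force: [0.2, -0.2, -0.0]
opening: 1.003
finger_force: 0.0
```

{"api": "carry_out", "payload": {
  "deltas": [0,0,-0.015,0,0,0,0,0,-0.05,0,0,0,0,0,-0.09,0,0,0,0,0,-0.115,0,0,0,0,0,-0.115,0,0,0]
}}

```text
time: 18.08
eef_pos: [0.5335, 0.2192, 0.2474]
tcp_rot: [0.642, 0.767, 0.003, 0.002]
contact_force: [0.3, -0.3, -0.2]
opening: 1.0
finger_force: 0.0
```

```bash
python3 -c "
from h import *
goal([.569,-.157,.2],100);goal([.569,-.157,.2],-80)"
```

```text
t 18.07 p [0.5335 0.2192 0.2474] q [0.6418 0.7669 0.0029 0.0023] F [ 0.3 -0.3 -0.2] open 1.0 ff 0.0 j [ 0.21  0.05  1.81 -0.    1.27  0.04]
curyaw 10.1 dp [-0.3765 -0.0317  0.0471] rv [ 0.0059  0.0056 -1.5682] | len 0.381
t 18.07 p [0.5335 0.2192 0.2474] q [0.6418 0.7669 0.0029 0.0023] F [ 0.3 -0.3 -0.2] open 1.0 ff 0.0 j [ 0.21  0.05  1.81 -0.    1.27  0.04]
curyaw 10.1 dp [-0.3765 -0.0317  0.0471] rv [ 0.0056 -0.0059  1.5733] | len 0.381
```

{"api": "carry_out", "payload": {
  "deltas": [-0.03,-0.003,0,0,0,0.15,-0.07,-0.006,0,0,0,0.32,-0.115,-0.01,0,0,0,0.5,-0.16,-0.013,0,0,0,0.68,-0.2,-0.017,0,0,0,0.86]
}}

```text
time: 18.7
eef_pos: [0.5496, 0.0175, 0.2418]
tcp_rot: [0.904, 0.427, -0.001, -0.001]
contact_force: [0.9, 0.4, -0.1]
opening: 1.002
finger_force: 0.0
```

```bash
python3 -c "
from h import *
goal([.569,-.157,.2],-80)"
```

```text
t 18.7 p [0.5496 0.0175 0.2418] q [ 9.044e-01  4.266e-01 -1.000e-03 -6.000e-04] F [ 0.9  0.4 -0.1] open 1.002 ff 0.0 j [-0.15  0.    1.87 -0.    1.27  0.54]
curyaw -39.5 dp [-0.1222  0.126   0.0416] rv [-0.0015  0.0019  0.707 ] | len 0.18
```

{"api": "carry_out", "payload": {
  "deltas": [-0.027,0.028,0.008,0,0,0.16,-0.057,0.058,0.016,0,0,0.33,-0.087,0.09,0.025,0,0,0.5,-0.11,0.114,0.032,0,0,0.65,-0.12,0.124,0.042,0,0,0.707]
}}

```text
time: 19.32
eef_pos: [0.5703, -0.1538, 0.1998]
tcp_rot: [0.996, 0.089, -0.001, -0.0]
contact_force: [-0.4, 0.2, 0.3]
opening: 1.001
finger_force: 0.0
```

{"api": "carry_out", "payload": {
  "deltas": [0,0,0,0,0,0,0,0,0,0,0,0,0,0,0,0,0,0]
}}

```text
time: 19.7
eef_pos: [0.571, -0.1513, 0.2019]
tcp_rot: [0.996, 0.091, 0.0, 0.0]
contact_force: [-0.0, 0.1, 0.4]
opening: 1.0
finger_force: 0.0
```

Run:
```python
from h import *
from fit import circ
rgb,d,T,W=wrist(); Q=W.reshape(-1,3); save("w3",rgb)
for n,x,y,rad,z0,z1 in [("pot",.569,-.157,.038,.078,.092),("mate",.4565,.0075,.045,.066,.084)]:
    P=Q[(np.hypot(Q[:,0]-x,Q[:,1]-y)<rad)&(Q[:,2]>z0)&(Q[:,2]<z1)]
    if len(P)>6: print(n,len(P),P.mean(0).round(4),circ(P[:,:2]), cv2.minEnclosingCircle(P[:,:2].astype(np.float32)))
goal([.569,-.157,.058],-80)
```

```text
pot 829 [ 0.567  -0.1585  0.0829] (array([ 0.56859881, -0.15772167,  0.03133648]), np.float64(0.0008614185788468569)) ((0.5684554576873779, -0.1581937074661255), 0.03349023312330246)
mate 712 [0.4571 0.0043 0.0713] (array([0.45669109, 0.00444349, 0.03145287]), np.float64(0.0008385423925420652)) ((0.45642563700675964, 0.005022686906158924), 0.033574484288692474)
t 19.75 p [ 0.571  -0.1514  0.2019] q [9.958e-01 9.120e-02 4.000e-04 1.000e-04] F [-0.7  0.5 -0.3] open 1.002 ff 0.0 j [-0.43  0.13  1.82  0.    1.2   0.96]
curyaw -79.5 dp [-0.0031  0.0051  0.1439] rv [ 0.0004 -0.0008  0.0082] | len 0.144
```

View pics/w3.png

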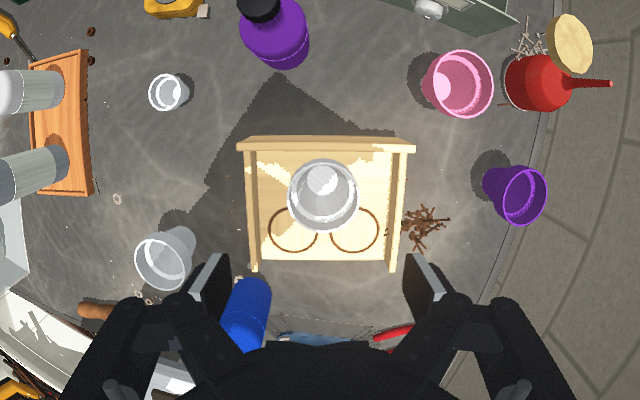

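The view shows the pot at (322,195) with both rings empty in front at (293,230) and (354,230). The bottle and can are on the tray at left. I'll grip the collar and fit the rings from this frame.

{"api": "carry_out", "payload": {
  "deltas": [-0.003,0.005,0.03,0,0,0.008,-0.003,0.005,0.07,0,0,0.008,-0.003,0.005,0.11,0,0,0.008,-0.003,0.005,0.135,0,0,0.008,-0.003,0.005,0.144,0,0,0.008]
}}

```text
time: 20.38
eef_pos: [0.5678, -0.1569, 0.0558]
tcp_rot: [0.996, 0.087, -0.001, -0.001]
contact_force: [0.3, -0.1, 0.2]
opening: 0.999
finger_force: 0.0
```

{"api": "carry_out", "payload": {
  "deltas": [0,0,0,0,0,0,0,0,0,0,0,0,0,0,0,0,0,0,0,0,0,0,0,0,0,0,0,0,0,0],
  "grip": 0,
  "grip_force": 30
}}

```text
time: 21.0
eef_pos: [0.5695, -0.1582, 0.0585]
tcp_rot: [0.996, 0.086, 0.001, 0.0]
contact_force: [-0.2, 0.6, 4.1]
opening: 0.754
finger_force: 33.8
```

Run:
```python
from fit import *
st(); rgb,d,T,W=wrist(); save("w4",rgb)
h=cv2.cvtColor(rgb,cv2.COLOR_RGB2HSV)
for n,x,y in [("ringF",.501,-.134),("ringC",.5145,-.2055)]:
    rr=np.hypot(W[...,0]-x,W[...,1]-y)
    m=(rr<.036)&(rr>.018)&(W[...,2]>.003)&(W[...,2]<.018)&(h[...,2]<110)
    P=W[m][:,:2]; print(n,len(P), circ(P) if len(P)>10 else "")
```

```text
t 21.0 p [ 0.5695 -0.1582  0.0585] q [9.963e-01 8.630e-02 9.000e-04 4.000e-04] F [-0.2  0.6  4.1] open 0.754 ff 33.8 j [-0.44  0.3   1.9   0.    0.94  0.96]
ringF 20 (array([ 0.50008758, -0.13561553,  0.02706583]), np.float64(0.001651278963484074))
ringC 17 (array([-72.37421695, -48.61682995,  87.4725756 ]), np.float64(0.0006941284185803211))
```

View pics/w4.png

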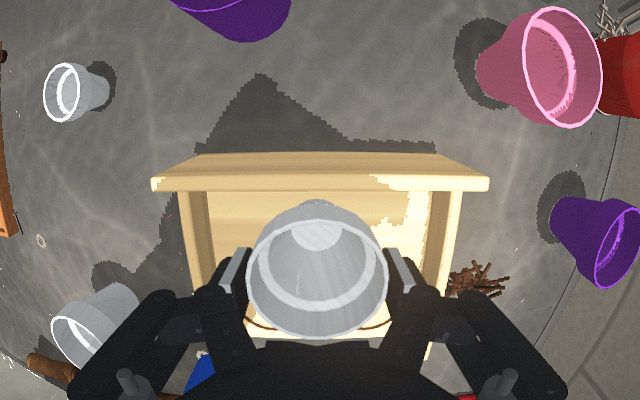

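The pot is gripped squarely by the collar at (317,280). Lifting it over to the mate.

{"api": "carry_out", "payload": {
  "deltas": [0,0,-0.015,0,0,0,0,0,-0.045,0,0,0,0,0,-0.085,0,0,0,0,0,-0.12,0,0,0,0,0,-0.135,0,0,0]
}}

```text
time: 21.68
eef_pos: [0.5695, -0.1583, 0.1952]
tcp_rot: [0.996, 0.086, 0.002, 0.001]
contact_force: [0.3, 0.2, -0.9]
opening: 0.753
finger_force: 33.8
```

```bash
python3 -c "
from h import *
goal([.4567,.006,.19],-35)"
```

```text
t 21.68 p [ 0.5695 -0.1583  0.1952] q [0.9963 0.0863 0.0017 0.0011] F [ 0.3  0.2 -0.9] open 0.753 ff 33.8 j [-0.44  0.13  1.82 -0.    1.18  0.96]
curyaw -80.1 dp [-0.0829 -0.1813  0.0045] rv [ 0.0035 -0.0021 -0.7871] | len 0.199
```

{"api": "carry_out", "payload": {
  "deltas": [-0.008,-0.02,0,0,0,-0.12,-0.02,-0.05,0,0,0,-0.28,-0.033,-0.075,0,0,0,-0.45,-0.045,-0.1,0,0,0,-0.62,-0.05,-0.11,0,0,0,-0.785]
}}

```text
time: 22.3
eef_pos: [0.4988, -0.0567, 0.1909]
tcp_rot: [0.886, 0.464, -0.001, -0.001]
contact_force: [-0.6, -0.8, -2.0]
opening: 0.75
finger_force: 33.8
```

{"api": "carry_out", "payload": {
  "deltas": [0,0,0,0,0,0,0,0,0,0,0,0,0,0,0,0,0,0]
}}

```text
time: 22.68
eef_pos: [0.5008, -0.0586, 0.1921]
tcp_rot: [0.888, 0.46, -0.0, -0.0]
contact_force: [0.3, -0.2, -0.9]
opening: 0.754
finger_force: 33.7
```

Run:
```python
from fit import *
s=st(); rgb,d,T,W=wrist(); save("w5",rgb); np.save("w5T.npy",T)
t=T.reshape(-1,3); Q=W.reshape(-1,3)
m=(np.hypot(t[:,0],t[:,1])<.045)&(abs(t[:,1])<.028)&(t[:,2]<.05)&(t[:,2]>-.06); z=t[m,2]; print("grip z pct",np.percentile(z,[1,5,20,50]) if m.any() else 0)
mm=m&(t[:,2]<-.012); print(len(t[mm]), "rim tool", circ(t[mm][:,:2]), circ(t[mm][:,:2],.0315))
P=Q[(np.hypot(Q[:,0]-.4565,Q[:,1]-.006)<.042)&(Q[:,2]>.066)&(Q[:,2]<.084)]
print("mate",len(P), circ(P[:,:2],.0315) if len(P)>10 else "")
goal([.4567,.005,.19],-35,s=s)
```

```text
t 22.68 p [ 0.5008 -0.0586  0.1921] q [ 8.879e-01  4.600e-01 -1.000e-04 -1.000e-04] F [ 0.3 -0.2 -0.9] open 0.754 ff 33.7 j [-0.32 -0.06  2.03 -0.    1.17  0.3 ]
grip z pct [-0.02600186 -0.02527814 -0.0195192  -0.00230406]
4465 rim tool (array([-0.00024815,  0.00020387,  0.03133738]), np.float64(0.000718581259624143)) (array([-0.0002291 ,  0.00021241]), np.float64(0.0007194578090237134))
mate 927 (array([0.45653803, 0.00512884]), np.float64(0.0008435534770265458))
curyaw -35.2 dp [ 0.0265 -0.0727  0.0021] rv [-0.0003  0.0002 -0.004 ] | len 0.077
```

View pics/w5.png

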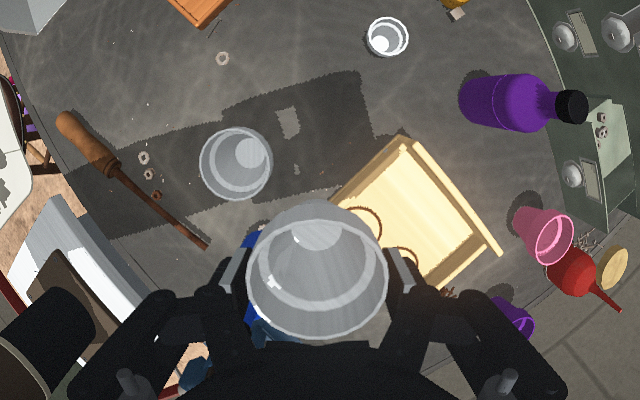

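The gripped pot is centred in the pads at (317,275) and the mate is clear at (236,165). The wrist fit gives the mate at (0.4566, 0.0051). Moving above it.

{"api": "carry_out", "payload": {
  "deltas": [0.006,-0.018,0,0,0,0,0.014,-0.04,0,0,0,0,0.022,-0.06,0,0,0,0,0.0265,-0.0725,0.02,0,0,0,0.0265,-0.0725,0.045,0,0,0]
}}

```text
time: 23.35
eef_pos: [0.4558, 0.0071, 0.1476]
tcp_rot: [0.887, 0.462, 0.001, 0.001]
contact_force: [-0.4, -0.0, -2.0]
opening: 0.756
finger_force: 33.8
```

{"api": "carry_out", "payload": {
  "deltas": [0,0,0,0,0,0,0,0,0.01,0,0,0,0,0,0.01,0,0,0,0,0,0.01,0,0,0]
}}

```text
time: 23.85
eef_pos: [0.4569, 0.0051, 0.1379]
tcp_rot: [0.888, 0.461, 0.0, 0.0]
contact_force: [0.3, 1.0, -1.7]
opening: 0.754
finger_force: 33.8
```

```bash
python3 -c "
from h import *
goal([.4566,.0051,.08],-35)"
```

```text
t 23.85 p [0.4569 0.0051 0.1379] q [8.875e-01 4.607e-01 4.000e-04 3.000e-04] F [ 0.3  1.  -1.7] open 0.754 ff 33.8 j [-0.21 -0.11  2.18 -0.    1.07  0.4 ]
curyaw -35.1 dp [-0.0002 -0.0003  0.0579] rv [ 0.0009 -0.0004 -0.0023] | len 0.058
```

{"api": "carry_out", "payload": {
  "deltas": [0,0,0.015,0,0,0,0,0,0.03,0,0,0,0,0,0.042,0,0,0,0,0,0.05,0,0,0,0,0,0.052,0,0,0]
}}

```text
time: 24.48
eef_pos: [0.456, 0.0053, 0.0844]
tcp_rot: [0.888, 0.461, -0.001, -0.001]
contact_force: [0.5, -0.2, -1.0]
opening: 0.753
finger_force: 33.9
```

{"api": "carry_out", "payload": {
  "deltas": [0,0,0.002,0,0,0,0,0,0.004,0,0,0,0,0,0.006,0,0,0]
}}

```text
time: 24.85
eef_pos: [0.4568, 0.0052, 0.0795]
tcp_rot: [0.887, 0.461, 0.0, 0.0]
contact_force: [0.1, 0.3, -1.6]
opening: 0.757
finger_force: 33.9
```

{"api": "carry_out", "payload": {
  "deltas": [0,0,0.001,0,0,0,0,0,0.002,0,0,0,0,0,0.003,0,0,0]
}}

```text
time: 25.22
eef_pos: [0.4566, 0.0052, 0.0763]
tcp_rot: [0.887, 0.461, 0.0, 0.0]
contact_force: [-0.6, -0.6, -0.5]
opening: 0.757
finger_force: 33.9
```

{"api": "carry_out", "payload": {
  "deltas": [0,0,0.001,0,0,0,0,0,0.002,0,0,0,0,0,0.003,0,0,0,0,0,0.003,0,0,0]
}}

```text
time: 25.72
eef_pos: [0.4565, 0.0053, 0.0733]
tcp_rot: [0.888, 0.461, 0.0, -0.0]
contact_force: [-0.5, 0.1, -0.9]
opening: 0.754
finger_force: 33.9
```

{"api": "carry_out", "payload": {
  "deltas": [0,0,0.0005,0,0,0,0,0,0.001,0,0,0,0,0,0.001,0,0,0]
}}

```text
time: 26.1
eef_pos: [0.4568, 0.0052, 0.0727]
tcp_rot: [0.888, 0.461, 0.0, 0.0]
contact_force: [-1.0, 0.6, 2.2]
opening: 0.75
finger_force: 34.1
```

{"api": "carry_out", "payload": {
  "deltas": [0,0,0.0005,0,0,0,0,0,0.001,0,0,0,0,0,0.001,0,0,0]
}}

```text
time: 26.48
eef_pos: [0.4572, 0.0052, 0.0724]
tcp_rot: [0.888, 0.461, 0.0, 0.0]
contact_force: [-2.1, 0.7, 6.5]
opening: 0.757
finger_force: 34.6
```

{"api": "carry_out", "payload": {
  "deltas": [0,0,-0.001,0,0,0,0,0,-0.001,0,0,0,0,0,-0.001,0,0,0,0,0,-0.001,0,0,0],
  "grip": 100
}}

```text
time: 26.98
eef_pos: [0.4563, 0.0052, 0.0721]
tcp_rot: [0.888, 0.461, -0.0, -0.0]
contact_force: [-0.2, 0.3, -0.8]
opening: 1.0
finger_force: 0.0
```

{"api": "carry_out", "payload": {
  "deltas": [0,0,-0.01,0,0,0,0,0,-0.035,0,0,0,0,0,-0.075,0,0,0,0,0,-0.12,0,0,0,0,0,-0.16,0,0,0]
}}

```text
time: 27.6
eef_pos: [0.4566, 0.0052, 0.2349]
tcp_rot: [0.887, 0.461, 0.001, 0.001]
contact_force: [0.4, 0.1, 0.2]
opening: 1.005
finger_force: 0.0
```

{"api": "carry_out", "payload": {
  "deltas": [0,0,-0.015,0,0,0,0,0,-0.015,0,0,0,0,0,-0.015,0,0,0]
}}

```text
time: 27.98
eef_pos: [0.4555, 0.0055, 0.2452]
tcp_rot: [0.887, 0.461, -0.001, -0.001]
contact_force: [-0.2, 0.1, -0.9]
opening: 1.002
finger_force: 0.0
```

Run:
```python
from fit import *
s=st(); rgb,d,T,W=wrist(); save("w6",rgb)
Q=W.reshape(-1,3); Q=Q[~np.isnan(Q[:,0])]
P=Q[(np.hypot(Q[:,0]-.457,Q[:,1]-.005)<.042)&(Q[:,2]>.09)&(Q[:,2]<.12)]
top=P[P[:,2]>np.percentile(P[:,2],95)-.004]
A=np.c_[top[:,:2]-[.457,.005],np.ones(len(top))]; print("rim plane",np.linalg.lstsq(A,top[:,2],rcond=None)[0],len(top),circ(top[:,:2],.0315))
# rings
h=cv2.cvtColor(rgb,cv2.COLOR_RGB2HSV)
for n,x,y in [("F",.501,-.134),("C",.5145,-.2055)]:
    rr=np.hypot(W[...,0]-x,W[...,1]-y)
    m=(rr<.034)&(rr>.02)&(W[...,2]>.003)&(W[...,2]<.018)
    v=h[...,2][m]; P=W[m&(h[...,2]<np.median(v)-50)][:,:2]; print(n,m.sum(),len(P), circ(P) if len(P)>10 else "")
goal([.5321,.219,.245],10,s=s)
```

```text
t 27.98 p [0.4555 0.0055 0.2452] q [ 0.8875  0.4608 -0.0014 -0.0012] F [-0.2  0.1 -0.9] open 1.002 ff 0.0 j [-0.21 -0.23  2.08 -0.    1.3   0.4 ]
rim plane [ 0.0055826  -0.00535004  0.09759034] 550 (array([0.4560522 , 0.00505115]), np.float64(0.0008217989960836458))
F 912 207 (array([ 0.50144388, -0.13585333,  0.02831381]), np.float64(0.0009419578874066959))
C 476 103 (array([ 0.51349112, -0.20700962,  0.02873793]), np.float64(0.0011305082664471108))
curyaw -35.1 dp [ 2.187e-01 -6.020e-02  1.000e-04] rv [-3.800e-03  1.000e-04 -7.875e-01] | len 0.227
```

View pics/w6.png

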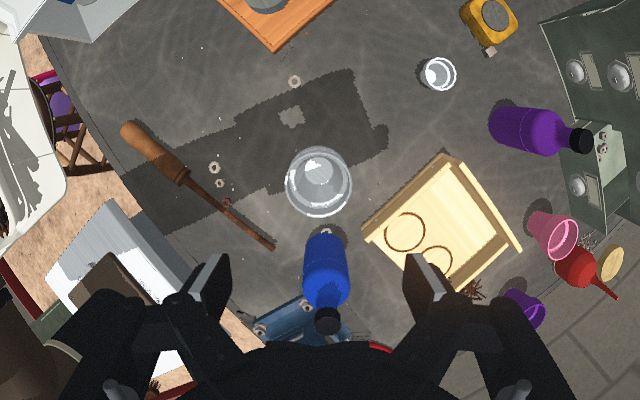

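The pot is nested level at (318,180), with its rim at 97.6 mm against 98 expected. The empty rings are at (404,230) and (437,262), fitted at (0.5014,-0.1358) and (0.5135,-0.207). Fetching the can.

{"api": "carry_out", "payload": {
  "deltas": [0.035,-0.01,0,0,0,-0.14,0.085,-0.023,0,0,0,-0.3,0.135,-0.037,0,0,0,-0.46,0.18,-0.05,0,0,0,-0.62,0.215,-0.06,0,0,0,-0.7875]
}}

```text
time: 28.65
eef_pos: [0.5306, 0.2173, 0.2449]
tcp_rot: [0.64, 0.768, -0.001, -0.001]
contact_force: [-0.5, -0.5, 0.0]
opening: 1.003
finger_force: 0.0
```

{"api": "carry_out", "payload": {
  "deltas": [0,0,0,0,0,0,0,0,0,0,0,0,0,0,0,0,0,0]
}}

```text
time: 29.02
eef_pos: [0.5307, 0.2146, 0.2467]
tcp_rot: [0.644, 0.765, -0.001, -0.0]
contact_force: [0.3, 0.0, -0.1]
opening: 1.0
finger_force: 0.0
```

Run:
```python
from fit import *
s=st(); rgb,d,T,W=wrist(); Q=W.reshape(-1,3)
for n,x,y,rad,z0,z1 in [("cantop",.532,.219,.045,.155,.17),("cap",.635,.236,.03,.165,.185)]:
    P=Q[(np.hypot(Q[:,0]-x,Q[:,1]-y)<rad)&(Q[:,2]>z0)&(Q[:,2]<z1)]
    if len(P)>6: print(n,len(P),cv2.minEnclosingCircle(P[:,:2].astype(np.float32)))
goal([.532,.219,.128],10,s=s)
```

```text
t 29.02 p [0.5307 0.2146 0.2467] q [ 6.436e-01  7.654e-01 -6.000e-04 -3.000e-04] F [ 0.3  0.  -0.1] open 1.0 ff 0.0 j [ 0.21  0.05  1.82 -0.    1.28  0.03]
cantop 3050 ((0.5316841006278992, 0.21890980005264282), 0.025456003844738007)
cap 809 ((0.63470458984375, 0.23449291288852692), 0.013139006681740284)
curyaw 9.9 dp [0.0042 0.0022 0.1187] rv [-0.0012  0.0003 -0.002 ] | len 0.119
```

{"api": "carry_out", "payload": {
  "deltas": [0.004,0.002,0.03,0,0,0,0.004,0.002,0.065,0,0,0,0.004,0.002,0.1,0,0,0,0.004,0.002,0.118,0,0,0,0.004,0.002,0.118,0,0,0]
}}

```text
time: 29.7
eef_pos: [0.5316, 0.2193, 0.1282]
tcp_rot: [0.643, 0.766, -0.001, -0.001]
contact_force: [1.0, 0.9, 0.7]
opening: 0.998
finger_force: 0.0
```

{"api": "carry_out", "payload": {
  "deltas": [0,0,0,0,0,0,0,0,0,0,0,0,0,0,0,0,0,0,0,0,0,0,0,0,0,0,0,0,0,0],
  "grip": 0,
  "grip_force": 40
}}

```text
time: 30.32
eef_pos: [0.5336, 0.2202, 0.1317]
tcp_rot: [0.643, 0.766, 0.001, 0.001]
contact_force: [-1.6, -0.3, 6.5]
opening: 0.608
finger_force: 42.4
```

{"api": "carry_out", "payload": {
  "deltas": [0,0,0,0,0,0],
  "grip_force": 60
}}

```text
time: 30.45
eef_pos: [0.5336, 0.2203, 0.1319]
tcp_rot: [0.643, 0.766, 0.001, 0.001]
contact_force: [-2.1, -0.5, 6.4]
opening: 0.598
finger_force: 61.3
```

{"api": "carry_out", "payload": {
  "deltas": [0,0,-0.015,0,0,0,0,0,-0.045,0,0,0,0,0,-0.08,0,0,0,0,0,-0.11,0,0,0,0,0,-0.12,0,0,0]
}}

```text
time: 31.08
eef_pos: [0.5331, 0.2201, 0.2517]
tcp_rot: [0.643, 0.766, 0.002, 0.001]
contact_force: [-0.0, -0.9, -2.4]
opening: 0.596
finger_force: 63.5
```

```bash
python3 -c "
from h import *
goal([.5143,-.2068,.245],10)"
```

```text
t 31.07 p [0.5331 0.2201 0.2517] q [0.6428 0.7661 0.0015 0.0011] F [-0.  -0.9 -2.4] open 0.596 ff 63.5 j [0.22 0.05 1.8  0.   1.28 0.04]
curyaw 10.0 dp [-0.4172 -0.0927  0.0063] rv [ 0.0038 -0.0002  0.    ] | len 0.427
```

{"api": "carry_out", "payload": {
  "deltas": [-0.02,-0.005,0,0,0,0,-0.06,-0.0134,0,0,0,0,-0.105,-0.0235,0,0,0,0,-0.15,-0.0335,0,0,0,0,-0.195,-0.0435,0,0,0,0]
}}

```text
time: 31.7
eef_pos: [0.5217, 0.0181, 0.2469]
tcp_rot: [0.643, 0.766, -0.001, -0.002]
contact_force: [0.8, -0.7, -2.3]
opening: 0.597
finger_force: 63.5
```

{"api": "carry_out", "payload": {
  "deltas": [-0.045,-0.01,0,0,0,0,-0.09,-0.02,0,0,0,0,-0.135,-0.03,0,0,0,0,-0.175,-0.039,0,0,0,0,-0.205,-0.046,0,0,0,0]
}}

```text
time: 32.33
eef_pos: [0.5117, -0.1916, 0.2468]
tcp_rot: [0.644, 0.765, -0.001, -0.002]
contact_force: [-0.1, 0.5, -2.5]
opening: 0.599
finger_force: 63.5
```

{"api": "carry_out", "payload": {
  "deltas": [-0.014,-0.003,0,0,0,0,-0.0165,-0.0035,0,0,0,0,-0.0165,-0.0035,0.01,0,0,0,-0.0165,-0.0035,0.03,0,0,0]
}}

```text
time: 32.83
eef_pos: [0.5136, -0.2056, 0.219]
tcp_rot: [0.642, 0.766, 0.0, 0.001]
contact_force: [-0.3, 0.1, -3.0]
opening: 0.603
finger_force: 63.5
```

{"api": "carry_out", "payload": {
  "deltas": [0,0,0,0,0,0,0,0,0,0,0,0]
}}

```text
time: 33.08
eef_pos: [0.5131, -0.2059, 0.2189]
tcp_rot: [0.643, 0.766, -0.0, -0.0]
contact_force: [0.1, -0.0, -2.3]
opening: 0.6
finger_force: 63.5
```

Run:
```python
from fit import *
s=st(); rgb,d,T,W=wrist(); t=T.reshape(-1,3)
P=t[(np.hypot(t[:,0],t[:,1])<.04)&(abs(t[:,1])<.026)&(t[:,2]<-.022)&(t[:,2]>-.04)]
print("can in tool",len(P),P.min(0),P.max(0),cv2.minEnclosingCircle(P[:,:2].astype(np.float32)))
h=cv2.cvtColor(rgb,cv2.COLOR_RGB2HSV)
for n,x,y in [("F",.501,-.135),("C",.514,-.2065)]:
    rr=np.hypot(W[...,0]-x,W[...,1]-y)
    m=(rr<.034)&(rr>.02)&(W[...,2]>.003)&(W[...,2]<.018)
    v=h[...,2][m]
    if m.sum()>50: P=W[m&(h[...,2]<np.median(v)-50)][:,:2]; print(n,m.sum(),len(P), circ(P) if len(P)>10 else "")
goal([.514,-.2058,.135],10,s=s)
```

```text
t 33.08 p [ 0.5131 -0.2059  0.2189] q [ 6.425e-01  7.663e-01 -1.000e-04 -4.000e-04] F [ 0.1 -0.  -2.3] open 0.6 ff 63.5 j [-0.57  0.03  1.89 -0.    1.22 -0.74]
can in tool 9005 [-0.02599478 -0.02599704 -0.03999728] [ 0.02420126  0.02599319 -0.02210597] ((-0.00026346463710069656, 2.097245305776596e-05), 0.02824953757226467)
F 1842 410 (array([ 0.50149755, -0.13606422,  0.02819447]), np.float64(0.0009488558064833331))
C 951 249 (array([ 0.51396458, -0.20708947,  0.02832404]), np.float64(0.0010173590157091118))
curyaw 10.0 dp [-0.0001  0.0009  0.0839] rv [-0.0006 -0.0005  0.0007] | len 0.084
```

{"api": "carry_out", "payload": {
  "deltas": [0,0.001,0.025,0,0,0,0,0.001,0.05,0,0,0,0,0.001,0.07,0,0,0,0,0.001,0.081,0,0,0,0,0.001,0.083,0,0,0]
}}

```text
time: 33.75
eef_pos: [0.5141, -0.2062, 0.1362]
tcp_rot: [0.643, 0.766, -0.0, -0.0]
contact_force: [0.1, 0.0, -2.8]
opening: 0.6
finger_force: 63.5
```

{"api": "carry_out", "payload": {
  "deltas": [0,0,0.001,0,0,0,0,0,0.002,0,0,0,0,0,0.002,0,0,0]
}}

```text
time: 34.12
eef_pos: [0.5144, -0.2064, 0.1349]
tcp_rot: [0.643, 0.766, 0.0, 0.0]
contact_force: [-0.7, -0.2, -2.5]
opening: 0.602
finger_force: 63.5
```

{"api": "carry_out", "payload": {
  "deltas": [0,0,0.001,0,0,0,0,0,0.002,0,0,0,0,0,0.003,0,0,0,0,0,0.003,0,0,0]
}}

```text
time: 34.62
eef_pos: [0.5143, -0.2065, 0.132]
tcp_rot: [0.643, 0.766, -0.0, 0.0]
contact_force: [-1.5, -0.3, 1.8]
opening: 0.599
finger_force: 64.0
```

{"api": "carry_out", "payload": {
  "deltas": [0,0,0.0005,0,0,0,0,0,0.001,0,0,0,0,0,0.001,0,0,0]
}}

```text
time: 35.0
eef_pos: [0.5145, -0.2069, 0.132]
tcp_rot: [0.643, 0.766, -0.0, 0.001]
contact_force: [-3.4, 0.5, 6.5]
opening: 0.599
finger_force: 64.6
```

Seated. Releasing and going back for the bottle.

{"api": "carry_out", "payload": {
  "deltas": [0,0,0,0,0,0,0,0,0,0,0,0,0,0,0,0,0,0,0,0,0,0,0,0],
  "grip": 100
}}

```text
time: 35.5
eef_pos: [0.5141, -0.2062, 0.1301]
tcp_rot: [0.643, 0.766, 0.0, -0.0]
contact_force: [-0.7, -0.4, -0.2]
opening: 1.003
finger_force: 0.0
```

{"api": "carry_out", "payload": {
  "deltas": [0,0,-0.015,0,0,0,0,0,-0.05,0,0,0,0,0,-0.09,0,0,0,0,0,-0.13,0,0,0,0,0,-0.13,0,0,0]
}}

```text
time: 36.12
eef_pos: [0.5162, -0.2075, 0.2663]
tcp_rot: [0.643, 0.766, 0.001, 0.005]
contact_force: [-0.6, -0.8, -0.2]
opening: 1.005
finger_force: 0.0
```

Run:
```python
from fit import *
s=st(); rgb,d,T,W=wrist(); Q=W.reshape(-1,3)
P=Q[(np.hypot(Q[:,0]-.514,Q[:,1]+.207)<.045)&(Q[:,2]>.155)&(Q[:,2]<.17)]
print(len(P),cv2.minEnclosingCircle(P[:,:2].astype(np.float32)))
goal([.635,.2355,.26],10,s=s)
```

```text
t 36.12 p [ 0.5162 -0.2075  0.2663] q [6.428e-01 7.660e-01 7.000e-04 5.200e-03] F [-0.6 -0.8 -0.2] open 1.005 ff 0.0 j [-0.56 -0.01  1.84  0.    1.3  -0.74]
2624 ((0.5125559568405151, -0.20768363773822784), 0.025541409850120544)
curyaw 10.0 dp [0.4156 0.1939 0.0049] rv [0.0078 0.007  0.    ] | len 0.459
```

{"api": "carry_out", "payload": {
  "deltas": [0.03,0.014,0,0,0,0,0.08,0.038,0,0,0,0,0.13,0.0615,0,0,0,0,0.18,0.085,0,0,0,0,0.23,0.109,0,0,0,0]
}}

```text
time: 36.8
eef_pos: [0.5809, 0.041, 0.2586]
tcp_rot: [0.643, 0.766, -0.001, -0.001]
contact_force: [0.7, -0.8, 0.4]
opening: 1.0
finger_force: 0.0
```

{"api": "carry_out", "payload": {
  "deltas": [0.05,0.0235,0,0,0,0,0.1,0.047,0,0,0,0,0.15,0.071,0,0,0,0,0.184,0.087,0,0,0,0,0.184,0.087,0,0,0,0]
}}

```text
time: 37.42
eef_pos: [0.6344, 0.2378, 0.2578]
tcp_rot: [0.641, 0.767, -0.001, -0.001]
contact_force: [-0.3, -1.5, 0.0]
opening: 1.002
finger_force: 0.0
```

{"api": "carry_out", "payload": {
  "deltas": [0,0,0,0,0,0,0,0,0,0,0,0]
}}

```text
time: 37.67
eef_pos: [0.635, 0.2341, 0.2599]
tcp_rot: [0.643, 0.766, -0.0, -0.0]
contact_force: [0.1, -0.8, -0.3]
opening: 0.996
finger_force: 0.0
```

Run:
```python
from fit import *
s=st(); rgb,d,T,W=wrist(); Q=W.reshape(-1,3)
P=Q[(np.hypot(Q[:,0]-.635,Q[:,1]-.235)<.03)&(Q[:,2]>.165)&(Q[:,2]<.185)]
print(len(P),cv2.minEnclosingCircle(P[:,:2].astype(np.float32)))
goal([.635,.2352,.149],10,s=s)
```

```text
t 37.67 p [0.635  0.2341 0.2599] q [ 6.434e-01  7.655e-01 -5.000e-04 -2.000e-04] F [ 0.1 -0.8 -0.3] open 0.996 ff 0.0 j [ 0.2   0.27  1.54 -0.    1.33  0.03]
858 ((0.634854257106781, 0.23450708389282227), 0.013010038994252682)
curyaw 9.9 dp [0.0011 0.0003 0.1109] rv [-0.001   0.0003 -0.0016] | len 0.111
```

{"api": "carry_out", "payload": {
  "deltas": [0.001,0,0.03,0,0,0,0.001,0,0.065,0,0,0,0.001,0,0.095,0,0,0,0.001,0,0.111,0,0,0,0.001,0,0.111,0,0,0]
}}

```text
time: 38.35
eef_pos: [0.6345, 0.2357, 0.1482]
tcp_rot: [0.643, 0.766, -0.001, -0.001]
contact_force: [0.2, 0.3, -0.1]
opening: 1.0
finger_force: 0.0
```

{"api": "carry_out", "payload": {
  "deltas": [0,0,0,0,0,0,0,0,0,0,0,0,0,0,0,0,0,0,0,0,0,0,0,0,0,0,0,0,0,0],
  "grip": 0,
  "grip_force": 40
}}

```text
time: 38.98
eef_pos: [0.6355, 0.2367, 0.1504]
tcp_rot: [0.643, 0.766, 0.001, 0.0]
contact_force: [-1.0, -0.0, 3.3]
opening: 0.282
finger_force: 39.2
```

{"api": "carry_out", "payload": {
  "deltas": [0,0,0,0,0,0,0,0,0,0,0,0],
  "grip_force": 60
}}

```text
time: 39.22
eef_pos: [0.6355, 0.2367, 0.1505]
tcp_rot: [0.643, 0.766, 0.001, 0.0]
contact_force: [-1.4, -0.7, 5.1]
opening: 0.277
finger_force: 58.6
```

{"api": "carry_out", "payload": {
  "deltas": [0,0,-0.015,0,0,0,0,0,-0.045,0,0,0,0,0,-0.08,0,0,0,0,0,-0.11,0,0,0,0,0,-0.12,0,0,0]
}}

```text
time: 39.85
eef_pos: [0.6356, 0.2366, 0.2712]
tcp_rot: [0.643, 0.766, 0.001, 0.001]
contact_force: [-0.2, 0.3, -3.9]
opening: 0.277
finger_force: 59.3
```

```bash
python3 -c "
from h import *
goal([.5014,-.135,.268],10)"
```

```text
t 39.85 p [0.6356 0.2366 0.2712] q [0.6428 0.766  0.0011 0.0009] F [-0.2  0.3 -3.9] open 0.277 ff 59.3 j [0.21 0.27 1.53 0.   1.34 0.03]
curyaw 10.0 dp [-0.3427 -0.1967  0.0026] rv [ 0.0029 -0.0001 -0.    ] | len 0.395
```

{"api": "carry_out", "payload": {
  "deltas": [-0.02,-0.0115,0,0,0,0,-0.055,-0.0315,0,0,0,0,-0.095,-0.0545,0,0,0,0,-0.135,-0.0775,0,0,0,0,-0.175,-0.1,0,0,0,0]
}}

```text
time: 40.48
eef_pos: [0.5654, 0.0456, 0.2672]
tcp_rot: [0.643, 0.766, -0.001, -0.001]
contact_force: [-0.4, -0.1, -3.0]
opening: 0.278
finger_force: 59.3
```

{"api": "carry_out", "payload": {
  "deltas": [-0.04,-0.023,0,0,0,0,-0.08,-0.046,0,0,0,0,-0.12,-0.069,0,0,0,0,-0.15,-0.087,0,0,0,0,-0.166,-0.0962,0,0,0,0]
}}

```text
time: 41.1
eef_pos: [0.4998, -0.1345, 0.2677]
tcp_rot: [0.644, 0.765, -0.0, -0.001]
contact_force: [0.2, 0.8, -3.4]
opening: 0.276
finger_force: 59.3
```

{"api": "carry_out", "payload": {
  "deltas": [0,0,0,0,0,0,0,0,0,0,0,0,0,0,0.02,0,0,0,0,0,0.04,0,0,0,0,0,0.04,0,0,0]
}}

```text
time: 41.72
eef_pos: [0.5002, -0.1316, 0.2272]
tcp_rot: [0.642, 0.767, -0.0, -0.002]
contact_force: [-0.4, 0.4, -3.1]
opening: 0.276
finger_force: 59.3
```

Run:
```python
from fit import *
s=st(); rgb,d,T,W=wrist(); t=T.reshape(-1,3)
P=t[(np.hypot(t[:,0],t[:,1])<.02)&(abs(t[:,1])<.0125)&(t[:,2]<-.015)&(t[:,2]>-.04)]
print("cap in tool",len(P),P.min(0),P.max(0))
h=cv2.cvtColor(rgb,cv2.COLOR_RGB2HSV)
rr=np.hypot(W[...,0]-.5014,W[...,1]+.136); m=(rr<.034)&(rr>.02)&(W[...,2]>.003)&(W[...,2]<.018)
P=W[m&(h[...,2]<np.median(h[...,2][m])-50)][:,:2]; print(m.sum(),len(P),circ(P) if len(P)>10 else "")
goal([.5014,-.1343,.1545],10,s=s)
```

```text
t 41.73 p [ 0.5002 -0.1316  0.2272] q [ 6.421e-01  7.666e-01 -4.000e-04 -2.400e-03] F [-0.4  0.4 -3.1] open 0.276 ff 59.3 j [-0.45 -0.06  1.96  0.    1.24 -0.63]
cap in tool 2905 [-0.01439837 -0.01249083 -0.0386219 ] [ 0.01173658  0.01249953 -0.01502929]
799 206 (array([ 0.50150837, -0.13615352,  0.02838354]), np.float64(0.0009986452783411976))
curyaw 10.1 dp [-0.0031  0.0009  0.0727] rv [-0.0037 -0.0033  0.0018] | len 0.073
```

{"api": "carry_out", "payload": {
  "deltas": [-0.001,0.001,0.02,0,0,0,-0.001,0.001,0.04,0,0,0,-0.001,0.001,0.05,0,0,0,-0.001,0.001,0.05,0,0,0,-0.001,0.001,0.05,0,0,0]
}}

```text
time: 42.4
eef_pos: [0.503, -0.1345, 0.1806]
tcp_rot: [0.643, 0.766, 0.0, 0.001]
contact_force: [0.4, -0.2, -3.2]
opening: 0.27
finger_force: 59.3
```

```bash
python3 -c "
from h import *
goal([.5014,-.1346,.1505],10)"
```

```text
t 42.4 p [ 0.503  -0.1345  0.1806] q [6.427e-01 7.661e-01 3.000e-04 1.100e-03] F [ 0.4 -0.2 -3.2] open 0.27 ff 59.3 j [-0.46 -0.01  2.    0.    1.15 -0.63]
curyaw 10.0 dp [ 0.0002 -0.0017  0.0301] rv [0.0018 0.0013 0.0002] | len 0.03
```

{"api": "carry_out", "payload": {
  "deltas": [0,-0.001,0.01,0,0,0,0,-0.001,0.018,0,0,0,0,-0.001,0.024,0,0,0,0,-0.001,0.027,0,0,0,0,-0.001,0.027,0,0,0]
}}

```text
time: 43.02
eef_pos: [0.5011, -0.1343, 0.152]
tcp_rot: [0.643, 0.766, -0.0, -0.0]
contact_force: [0.2, 0.1, -3.5]
opening: 0.279
finger_force: 59.4
```

{"api": "carry_out", "payload": {
  "deltas": [0,0,0.0007,0,0,0,0,0,0.0015,0,0,0,0,0,0.0015,0,0,0]
}}

```text
time: 43.4
eef_pos: [0.5013, -0.1344, 0.1509]
tcp_rot: [0.643, 0.766, 0.0, 0.0]
contact_force: [-0.0, -0.2, -2.6]
opening: 0.275
finger_force: 59.4
```

{"api": "carry_out", "payload": {
  "deltas": [0,0,0.0006,0,0,0,0,0,0.001,0,0,0,0,0,0.001,0,0,0]
}}

```text
time: 43.78
eef_pos: [0.5015, -0.1346, 0.1505]
tcp_rot: [0.643, 0.766, -0.0, 0.0]
contact_force: [-1.4, 0.1, -0.1]
opening: 0.278
finger_force: 59.7
```

{"api": "carry_out", "payload": {
  "deltas": [0,0,0.0005,0,0,0,0,0,0.0005,0,0,0]
}}

```text
time: 44.02
eef_pos: [0.5018, -0.1347, 0.1505]
tcp_rot: [0.643, 0.766, 0.0, 0.001]
contact_force: [-1.3, 1.2, 5.1]
opening: 0.276
finger_force: 60.2
```

{"api": "carry_out", "payload": {
  "deltas": [0,0,0,0,0,0,0,0,0,0,0,0,0,0,0,0,0,0,0,0,0,0,0,0],
  "grip": 80
}}

```text
time: 44.52
eef_pos: [0.5012, -0.1343, 0.1491]
tcp_rot: [0.643, 0.766, 0.0, -0.0]
contact_force: [0.5, -0.1, -1.2]
opening: 0.798
finger_force: 0.0
```

{"api": "carry_out", "payload": {
  "deltas": [0,0,-0.015,0,0,0,0,0,-0.05,0,0,0,0,0,-0.09,0,0,0,0,0,-0.13,0,0,0,0,0,-0.15,0,0,0]
}}

```text
time: 45.15
eef_pos: [0.5021, -0.1348, 0.3033]
tcp_rot: [0.643, 0.766, 0.001, 0.003]
contact_force: [-0.1, 0.9, -0.4]
opening: 0.803
finger_force: 0.0
```

{"api": "carry_out", "payload": {
  "deltas": [0.05,0,0,0,0,0,0.1,0,0,0,0,0,0.15,0,0,0,0,0,0.15,0,0,0,0,0,0.15,0,0,0,0,0]
}}

```text
time: 45.78
eef_pos: [0.4751, 0.0132, 0.2991]
tcp_rot: [0.643, 0.766, -0.0, -0.0]
contact_force: [-0.7, -0.6, 0.1]
opening: 0.8
finger_force: 0.0
```

Run:
```python
from fit import *
s=st(); rgb,d,T,W=wrist(); save("w7",rgb); Q=W.reshape(-1,3)
for n,x,y,rad,z0,z1 in [("cantop",.514,-.207,.045,.155,.17),("cap",.501,-.136,.03,.165,.185),("nest",.4566,.005,.045,.093,.11)]:
    P=Q[(np.hypot(Q[:,0]-x,Q[:,1]-y)<rad)&(Q[:,2]>z0)&(Q[:,2]<z1)]
    if len(P)>6: print(n,len(P),cv2.minEnclosingCircle(P[:,:2].astype(np.float32)),np.percentile(P[:,2],95))
```

```text
t 45.77 p [0.4751 0.0132 0.2991] q [ 6.426e-01  7.662e-01 -3.000e-04 -0.000e+00] F [-0.7 -0.6  0.1] open 0.8 ff 0.0 j [-0.19 -0.22  1.97 -0.    1.39 -0.36]
cantop 13 ((0.5101728439331055, -0.18582475185394287), 0.0064977481961250305) 0.15893729760079572
cap 413 ((0.5012153387069702, -0.13672471046447754), 0.013460110872983932) 0.17574883353517332
nest 469 ((0.45555728673934937, 0.004806623328477144), 0.03341340646147728) 0.0989931957387954
```

View pics/w7.png

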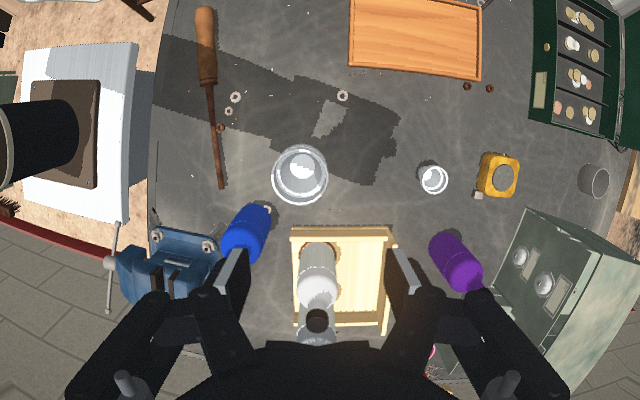

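The bottle is upright on its ring at (318,290) with the can behind it, and the nest is level at (300,175). The tray is empty; the small pot (433,178) and tape (497,175) look untouched. Handing in.

```bash
python3 -c "
from h import *
print(ctrl.sign_off())"
```

```text
the job is handed in; nothing more can be done
None
```

The job is handed in at about 46 s: the pot is nested level in its mate, and the bottle and can stand upright on their own rings, each within about 2 mm. I never went near the small pot or the tape measure; the verdict itself was not shown.

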